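Slide the saucepan off the heat, cover it and switch the hob off

ROBOT

A 7-joint arm with a two-finger parallel gripper is mounted at the origin on a cart in front of the work surface, level with it; the furniture and walls round the work are solid. World frame = base frame: x ahead of the robot, y to its left, z up, the work surface at z = 0. Lengths are in mm, angles in rad, forces in N, time in s.
With the tool pointing down it reaches from about 400 to 850 mm from the base axis. Payload 4.5 kg.
Tool frame: the origin (TCP) lies at the very end of the fingers, on their centre line; the grasp point (between the pads) lies 19 mm behind it; z points along the fingers, y is the line along which they close (so a half turn about z gives the same grasp; the last joint's range is limited). The gripper opens to 85 mm and grips with 20 to 120 N. Pads are 22 mm wide; open, the fingers measure 114 mm over their backs; the gripper's body (76 mm by 85 mm) begins 54 mm behind the grasp point. The pads swing forward as they close: fully open they stand 13 mm farther back than shut.
Start: joints at [1.287, 0.689, -0.195, 1.565, 0.157, 0.902, -0.215], TCP at [195.328, -593.718, 231.317] pointing down, gripper open.
Joint ranges: [-3.01, 3.01], [-0.46, 2.08], [-1.47, 1.51], [0.13, 2.56], [-1, 4.14], [0.04, 2.09], [-2.66, 2.66]. Speed limits (rad/s): [2.57, 2.57, 3.14, 3.14, 3.14, 3.14, 3.14].

INTERFACE

Orientations are given as [roll, pitch, yaw] about the fixed x, y, z axes, in that order (R = Rz(yaw) Ry(pitch) Rx(roll)).
In Python, from workcell import env, grab_frame gives the robot as it stands. The module is installed in compiled form; this text tells all that it offers.
- The arm moves only by the tool move_arm, never from a script. Its argument "deltas" is a list of rows, each an object with "xyz": the shift along the tool's x, y, z as a fraction of full scale, a list of three; "dr": the turn, a rotation vector about the tool's x, y, z as a fraction of full scale, a list of three. A call has 1 to 5 rows; each row is the pose to reach, as a shift and turn from the pose commanded when the call began, along the tool's axes at that moment, turning the shorter way round; what a row does not reach only later rows make up. Full scale, the value 1, is 0.3 m for a shift and pi rad for a turn. A row lasts 1/12 s, in which the tool goes at most 41.7 mm and 7.16 degrees, less where a joint would pass 70% of its speed; a pose out of reach is approached as far as the arm can. A call with a number of a shift or a turn outside -1 to 1 is refused whole. A call with a gripper value outside its range is refused whole. "hand" is the closure, from 0 (fully open) to 1 (shut), set as the call begins (left out, the last holds). The fingers move at their own pace and stop on an object; "grip_force" is the grip in N (left out, the last holds). Time passes only in rows, so rows that repeat a pose let the fingers close. It gives the time, the measured TCP pose, the force, the opening and the grip force at its end, in the units of the state.
- env.state(): the state, without advancing time (a new reading comes with each control period).
- grab_frame(name): name is "side" or "top" or "wrist"; returns a dict with "color" (400x640x3 uint8, red, green, blue), "K" (3x3 intrinsics, pixels), "R" (3x3) and "t" (3): a world point X has camera coordinates R X + t. Camera axes: x right, y down, z forward; pixel columns grow to the right and rows downward; lengths in mm; the calibration is good to about 2 mm. A picture is of the moment at which its call begins. There is no depth.
- env.job_done(): hands the job in; it is judged then, once.
The state is a dict: "clock": time; "qpos": joint angles; "qvel": joint speeds; "tau": joint torques, N m; "tcp_pos": TCP position; "eef_rot": TCP orientation; "ft_force": force on the tool from outside, world axes, zero at the start; "wrist_torque": the same for the moment, N m; "gripper_width": finger opening in mm; "grip_force": force on a finger pad.
Only numpy, scipy, OpenCV 4.12 (cv2) and the standard library are available. Lean on these libraries where they do the work, as an engineer would, in place of code of your own. Each camera call takes 0.05 s, during which the arm holds its last target. There are 200 camera calls.

TASK

The sauce is done: slide the saucepan across the hob from the ring it stands on to the free ring and centre it there, without lifting or tipping it. Then take the lid from the sloping wire stand and set it down gently on the pan, properly closed, and finally, with the lid on, press the hob's off key. Leave the other things on the worktop where they are.

Things in the scene. Friction and masses are not known exactly. Their poses are not given: they have to be found in the camera images.
- hob: Flat two-ring hob, fixed: 275 (x) x 406 (y) x 35 mm, black glass top in a steel rim. Origin on the worktop under the point midway between the rings; its x axis points away from the robot, y to the left. Glass top at z = 35 mm; front edge at x = -175 mm, back edge at x = +100 mm, the rings at y = +105 and -105 mm.
- ring_start: The hob ring on which the saucepan stands at the start (left or right): two concentric thin pale circles, 140 and 184 mm across, with four short diagonal ticks outside, printed flat on the glass. Origin at its centre, on the glass. Fixed.
- ring_free: The other hob ring, free at the start, with the same marking: two concentric circles, 140 and 184 mm across, and four diagonal ticks. Origin at its centre, on the glass. The saucepan is to be centred here. Fixed.
- pan: Loose saucepan, about 0.6 kg: round pot 190 mm across outside at the rim, 99 mm high, inside mouth about 170 mm clear, base 162 mm across. Origin on its underside, on the line of the handle, 85 mm from the pot's axis: the pot's axis stands at (-1.5, +85.5) mm. One straight black handle runs from the pot (at y = -5 mm) along -y to y = -180 mm.
- pan_base (a point): Centre of the saucepan's underside, axes as the pan's.
- pan_rim (a point): Centre of the saucepan's mouth, 99 mm above its underside, axes as the pan's.
- pan_handle (a point): Grip point in the middle of the saucepan's handle (x = 0, y = -75, z = 97 mm in the pan's frame), 160 mm from the pot's axis. Here the handle is 34 mm wide (along the pan's x) and 20 mm thick; it rises outward (toward the pan's -y) by about 15 degrees.
- lid_stand: Fixed steel wire stand, 100 mm wide, of 8 mm rods: two parallel rods sloping up away from the robot at 30 degrees with hooked lower ends, on which the lid lies. Origin on the worktop under the lid's centre; the slope rises toward its +x.
- lid: Loose steel lid, 196 mm across, 0.25 kg. Origin at the centre of its underside, z along its knob. A step (0 to 8 mm high, 146 to 156 mm across) drops into the pan's mouth; the edge above it rests on the rim. Top at 23 mm. At the start it lies on the stand, its z leaning 30 degrees from vertical toward the robot and its right, the lower edge behind two hooks that reach 22 mm above its underside.
- lid_knob (a point): Middle of the lid's knob, 46 mm above the lid's origin on its z axis. The knob is a round black grip 34 mm across, from 31 to 61 mm above the lid's origin, on a thin neck; axes as the lid's.
- off_key_top (a point): Centre of the top of the hob's off key: a round grey push key 34 mm across in a dark housing on the hob's front strip, in front of the left ring; it stands 22 mm above the glass and is pressed straight down.
- off_key (a joint): Travel of the off key: 0 released, 0.006 m fully pressed (4 N); springs back. It counts as pressed beyond 0.0045 m.
- mill: Wooden pepper mill, 58 mm across, 150 mm high, standing behind the hob; not to be disturbed. Origin under its centre.
- spice_jar: Spice jar with white cap, 44 mm across, 109 mm high, standing between the hob and the sink; not to be disturbed. Origin under its centre.

How it is judged:
By the outcome, as a careful person would: the job done as asked, in the order asked, and still so for the second after the job is handed in, with the robot touching nothing.
It also fails if it takes over 59 s, if anything falls off the work surface, if the arm or the gripper's body presses on something with over 40 N, if the wrist force passes 120 N, or if a joint passes its speed limit or range.

## Working session

There is one attempt and no reset: what is moved stays moved. The work goes in short steps, Python scripts to look and compute and a tool call to move; the robot and the scene stay as the last step left them, time stands still between calls to the robot, and variables do not carry over. Pictures are saved under pics/ and viewed, at most 13 in all, crops included, and the job is handed in when it is done.

Besides the shell and the picture viewer there is one more tool, called by a JSON object that holds its "api" and its "payload". move_arm: Moves the arm, as the interface text tells. Shift numbers are shares of 0.3 m and turn numbers shares of pi rad, none past 1 either way. Its arguments: {"type":"object","properties":{"deltas":{"type":"array","items":{"type":"object","properties":{"xyz":{"type":"array","items":{"type":"number","minimum":-1,"maximum":1}},"dr":{"type":"array","items":{"type":"number","minimum":-1,"maximum":1}}}}},"hand":{"type":"number"},"grip_force":{"type":"number"}},"required":["deltas"]}

```bash
mkdir -p pics
cat > h.py <<'E'
import numpy as np, cv2, json
from scipy.spatial.transform import Rotation as Rn
from workcell import env, grab_frame
def snap(name,fn,save=True):
    f=grab_frame(name); cv2.imwrite(f'pics/{fn}.png',f['color'][:,:,::-1])
    np.savez(f'pics/{fn}.npz',K=f['K'],R=f['R'],t=f['t']); return f
def cam(fn): return np.load(f'pics/{fn}.npz')
def proj(c,X):
    p=(c['R']@np.atleast_2d(X).T).T+c['t']; q=(c['K']@p.T).T; return q[:,:2]/q[:,2:]
def onplane(c,uv,z):
    d=c['R'].T@np.linalg.solve(c['K'],[uv[0],uv[1],1.]); o=-c['R'].T@c['t']; return o+d*(z-o[2])/d[2]
E
python3 - <<'E'
from h import *
s=env.state();print(s)
for n in('side','top','wrist'):
    f=snap(n,n+'0');print(n,-f['R'].T@f['t'],f['R'][2],f['K'][0,0])
E
```

```text
{'clock': 0.0, 'qpos': array([ 1.28676497,  0.69001519, -0.19454227,  1.56638629,  0.15731099,
        0.90248816, -0.21511807]), 'qvel': array([-3.99381800e-04,  6.88041884e-05,  1.24781545e-04,  1.54659079e-05,
       -1.35439852e-03, -4.74364602e-05,  1.31524628e-03]), 'tau': array([-1.74319166e-04, -5.39632237e+01, -1.26654658e+00, -1.58547413e+01,
        9.18538193e-03,  9.41564940e-03, -2.14809994e-06]), 'tcp_pos': array([ 195.07065106, -593.07143566,  230.45403475]), 'eef_rot': array([-3.13969513e+00,  1.25908862e-04,  3.17931661e-01]), 'ft_force': array([1.32420671, 0.23690227, 0.05882304]), 'wrist_torque': array([ 0.00158383,  0.00838241, -0.02040508]), 'grip_force': 0.0, 'gripper_width': 85.24549021431265}
side [ 466.15825042 1004.27391703  693.36734462] [ 0.12118726 -0.8093319  -0.57471343] 437.6608514359139
top [ 446.44953147  192.93487665 1012.4725753 ] [ 0.1641308  -0.01886541 -0.98625817] 378.1067283233645
wrist [ 259.59102763 -572.0754388   374.29679863] [-0.25679077 -0.08188175 -0.96299215] 281.84162188628267
```

View pics/top0.png

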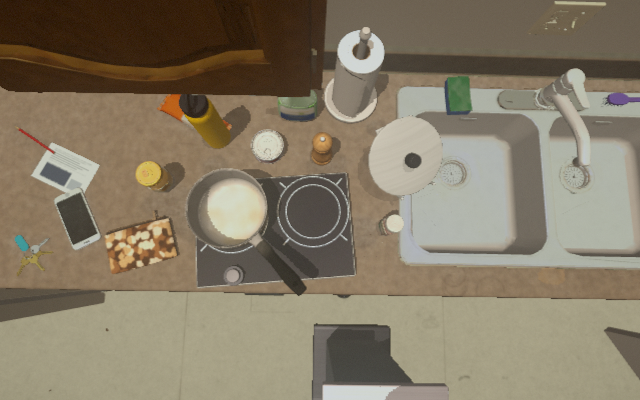

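View pics/side0.png

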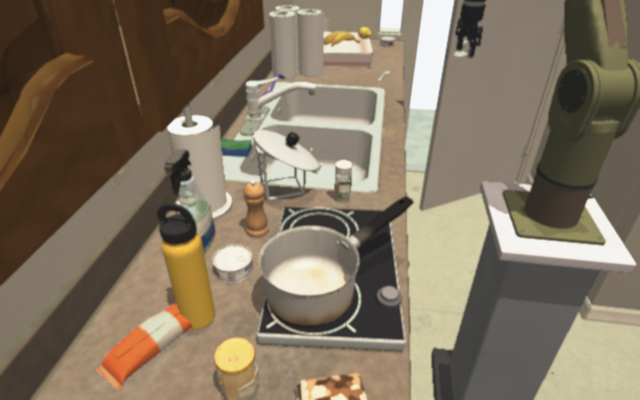

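Top view: the pan is on the left ring (axis ≈(228,210) px), with its handle running toward (300,290). The free ring is at ≈(313,211), the off key at (233,275), and the lid knob at (412,160) on the stand. The mill is at (322,150) and the jar at (395,224). I'll enlarge both views.

Run:
```python
from h import *
a=cv2.imread('pics/top0.png')[105:305,185:450]
cv2.imwrite('pics/c1.png',cv2.resize(a,None,fx=3,fy=3,interpolation=cv2.INTER_CUBIC))
b=cv2.imread('pics/side0.png')[120:350,215:420]
cv2.imwrite('pics/c2.png',cv2.resize(b,None,fx=2.6,fy=2.6,interpolation=cv2.INTER_CUBIC))
```

```text
(no output)
```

View pics/c1.png

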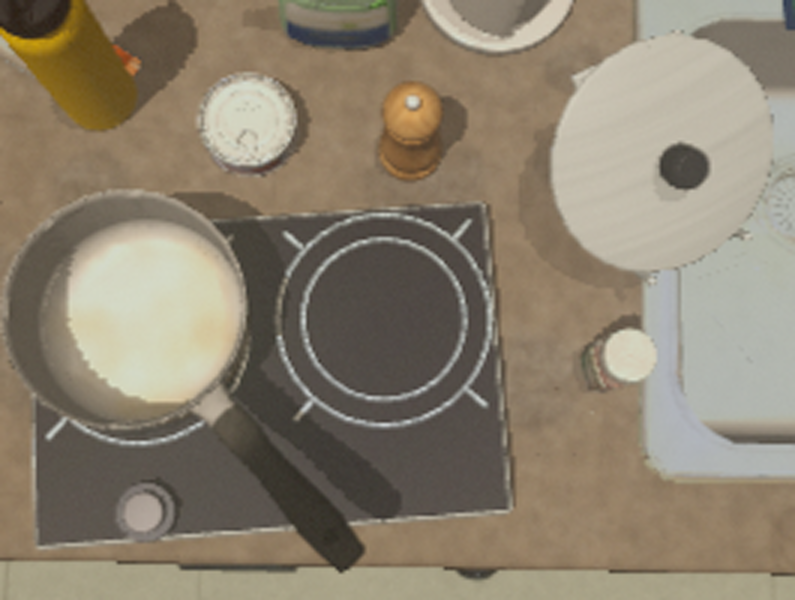

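View pics/c2.png

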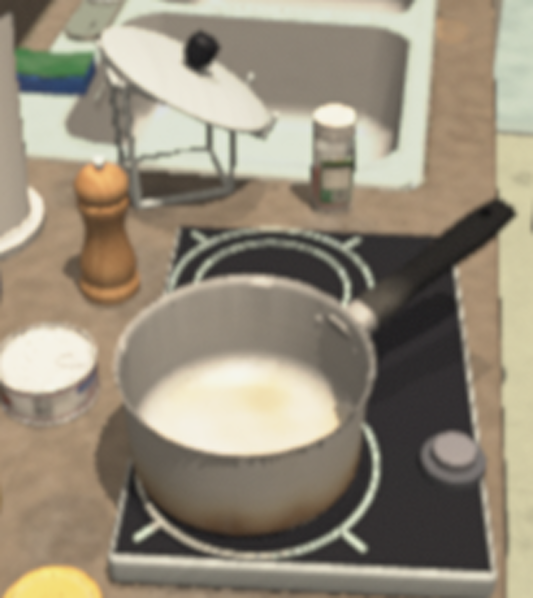

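```bash
cat > fit.py <<'E'
from h import *
from scipy.optimize import least_squares
T,S=cam('top0'),cam('side0')
t=lambda u,v:np.array([(u+.5)/3-.5+185,(v+.5)/3-.5+105])
s=lambda u,v:np.array([(u+.5)/2.6-.5+215,(v+.5)/2.6-.5+120])
th=np.linspace(0,2*np.pi,361)
circ=lambda r:np.c_[r*np.cos(th),r*np.sin(th),0*th]
ext=lambda p:np.array([p[:,0].min(),p[:,0].max(),p[:,1].min(),p[:,1].max()])
def text(l,r,a,b): return np.r_[t(l,0)[0],t(r,0)[0],t(0,a)[1],t(0,b)[1]]
def sext(l,r,a,b): return np.r_[s(l,0)[0],s(r,0)[0],s(0,a)[1],s(0,b)[1]]
# hob
def hob(p):
    R=Rn.from_euler('z',p[2]).as_matrix(); P=lambda x,y,z:R@[x,y,z]+[p[0],p[1],0]
    r=[proj(T,P(x,y,35))[0]-m for x,y,m in[(100,-203,t(486,204)),(-175,-203,t(511,509)),(-175,203,t(39,545))]]
    r.append(ext(proj(T,circ(92)+P(0,-105,35)))-text(278,491,212,426))
    r.append(proj(S,P(-175,203,35))[0]-s(494,573));r.append(proj(S,P(100,203,35))[0]-s(113,556))
    r.append(proj(S,P(100,-203,35))[0]-s(181,229))
    return np.concatenate(r)
h=least_squares(hob,[500,200,0]);print('hob',h.x,np.abs(h.fun).max(),h.fun.round(1))
R=Rn.from_euler('z',h.x[2]).as_matrix()
for y in(105,-105):print('ring',y,R@[0,y,35]+[h.x[0],h.x[1],0])
print('key',onplane(T,t(144,512),57),onplane(S,s(455,448),57))
# pan
def pan(p):
    c=np.r_[p[:2],134]
    R=Rn.from_euler('z',p[2]).as_matrix(); tip=c+R@[1.5,-263,27]
    return np.r_[ext(proj(T,circ(95)+c))-text(5,246,190,428),ext(proj(S,circ(95)+c))-sext(118,376,277,455),
      .5*(proj(T,tip)[0]-t(347,560)),.5*(proj(S,tip)[0]-s(503,210))]
p=least_squares(pan,[500,300,.5]);print('pan',p.x,p.fun.round(1))
print('handle',np.r_[p.x[:2],132]+Rn.from_euler('z',p.x[2]).as_matrix()@[1.5,-160.5,0])
def lid(p):
    R=(Rn.from_euler('z',p[3])*Rn.from_euler('y',-np.pi/6)).as_matrix()
    P=lambda X:(R@np.atleast_2d(X).T).T+p[:3]
    e=circ(98)+[0,0,11]
    return np.r_[ext(proj(T,P(e)))-text(551,772,34,272),proj(T,P([0,0,46]))[0]-t(684,166),proj(S,P([0,0,46]))[0]-s(201,50),
      ext(proj(S,P(e)))[:2]-s(98,0)[0]*[1,0]-s(275,0)[0]*np.array([0,1])]
for y0 in(.3,0.8,1.3):
    l=least_squares(lid,[600,-50,150,y0]);print('lid',l.x,l.fun.round(1),l.cost)
Rl=(Rn.from_euler('z',l.x[3])*Rn.from_euler('y',-np.pi/6)).as_matrix();print('knob',l.x[:3]+Rl@[0,0,46],Rl[:,2])
print('jar',onplane(T,t(630,356),109),onplane(S,s(336,115),109),'mill',onplane(T,t(413,103),148),onplane(S,s(98,165),148))
E
python3 fit.py
```

```text
hob [5.74407159e+02 2.97057444e+02 9.56715107e-02] 2.902727155064781 [ 0.3 -1.6  1.5  1.7 -2.1  2.3  0.3 -0.1  1.1 -0.4  1.8  0.4 -2.8 -0.4
 -2.  -2.9]
ring 105 [564.37696803 401.57727602  35.        ]
ring -105 [584.43735033 192.53761217  35.        ]
key [416.0781931 387.2218776  57.       ] [414.59059947 389.42257148  57.        ]
pan [573.28643737 396.19745477  -0.80261519] [-1.5  0.   0.2  1.3 -1.8  0.  -0.9 -0.7  0.9  0.6  0.8 -0.8]
handle [458.90098704 283.59874806 132.        ]Traceback (most recent call last):
  File "fit.py", line 38, in <module>
    l=least_squares(lid,[600,-50,150,y0]);print('lid',l.x,l.fun.round(1),l.cost)
    return func(*args, **kwargs)
    vector_fun = VectorFunction(
        fun_wrapped,
    ...<6 lines>...
        workers=workers
    )
    self._update_fun()
    ~~~~~~~~~~~~~~~~^^
    self.f = self.fun_wrapped(xp_copy(self.x))
             ~~~~~~~~~~~~~~~~^^^^^^^^^^^^^^^^^
    return np.atleast_1d(self.fun(x))
                         ~~~~~~~~^^^
    return self.f(x, *self.args, **self.kwargs)
           ~~~~~~^^^^^^^^^^^^^^^^^^^^^^^^^^^^^^
  File "fit.py", line 36, in lid
    ext(proj(S,P(e)))[:2]-s(98,0)[0]*[1,0]-s(275,0)[0]*np.array([0,1])]
                          ~~~~~~~~~~^~~~~~
TypeError: can't multiply sequence by non-int of type 'numpy.float64'
```

```bash
python3 - <<'E'
x=open('fit.py').read()
x=x.replace("*[1,0]","*np.array([1,0])").replace("[500,200,0]","[500,200,0,0]")
x=x.replace("P(100,","P(100-p[3],").replace("P(-175,","P(-175+p[3],").replace("(100,-203,t","(100-p[3],-203+p[3],t").replace("(-175,-203,t","(-175+p[3],-203+p[3],t").replace("(-175,203,t","(-175+p[3],203-p[3],t").replace(",203,35",",203-p[3],35").replace(",-203,35",",-203+p[3],35")
x=x.replace("    return np.concatenate(r)","""    e=proj(S,circ(92)+P(0,-105,35)); r.append([e[:,0].min()-s(171,0)[0],e[:,1].min()-s(0,228)[1]])
    e=proj(T,circ(92)+P(0,105,35)); r.append([e[:,1].max()-t(0,443)[1]])
    return np.concatenate(r)""")
open('fit.py','w').write(x)
E
python3 fit.py
```

```text
hob [5.74133710e+02 2.98053403e+02 9.70901886e-02 3.70164565e+00] 1.7639135520531681 [-1.4 -0.2 -0.4  0.3 -1.   0.9 -0.1 -0.5  1.1 -0.3 -0.2 -1.  -0.3 -1.4
 -0.9 -1.8 -0.2  0.4  0.3]
ring 105 [563.95524906 402.55890048  35.        ]
ring -105 [584.31217103 193.54790621  35.        ]
key [416.0781931 387.2218776  57.       ] [414.59059947 389.42257148  57.        ]
pan [573.28643737 396.19745477  -0.80261519] [-1.5  0.   0.2  1.3 -1.8  0.  -0.9 -0.7  0.9  0.6  0.8 -0.8]
handle [458.90098704 283.59874806 132.        ]
lid [ 7.13114059e+02 -2.82460952e+01  1.14589941e+02  5.35143706e-01] [ 0.1 -0.5  0.5  0.8  0.2  0.2 -0.  -0.7  0.8 -2.5] 4.255385523851969
lid [ 7.13114055e+02 -2.82460889e+01  1.14589942e+02  5.35144357e-01] [ 0.1 -0.5  0.5  0.8  0.2  0.2 -0.  -0.7  0.8 -2.5] 4.25538552496674
lid [ 7.13114056e+02 -2.82460906e+01  1.14589942e+02  5.35144163e-01] [ 0.1 -0.5  0.5  0.8  0.2  0.2 -0.  -0.7  0.8 -2.5] 4.255385524618353
knob [693.3295684  -39.97528686 154.42711009] [-0.43009756 -0.25498253  0.8660254 ]
jar [548.05345132  -4.87465332 109.        ] [546.87537007  -2.98042008 109.        ] mill [741.85835361 174.28431013 148.        ] [741.10373476 185.3073894  148.        ]
```

```bash
cat >> h.py <<'E'
down=lambda yaw:Rn.from_euler('xyz',[np.pi,0,yaw])
def plan(targets,start=None):
    """targets: list of (xyz, Rotation); prints chained tool-frame fractions"""
    if start is None:
        s=env.state(); start=(s['tcp_pos'],Rn.from_euler('xyz',s['eef_rot']))
    p,R=np.array(start[0],float),start[1]
    for x,Q in targets:
        d=R.inv().apply(np.array(x)-p); w=(R.inv()*Q).as_rotvec()
        print(np.round(d/300,4).tolist(),np.round(w/np.pi,4).tolist(),'rows>=%.1f'%max(np.linalg.norm(d)/41.7,np.degrees(np.linalg.norm(w))/7.16))
        p,R=np.array(x,float),Q
E
python3 - <<'E'
from h import *
Y=.768;y0=.318
plan([((320,-440,240),down(y0)),((440,-280,240),down(y0)),((500,-90,240),down(y0)),((500,110,240),down(.55)),((459,284,200),down(Y))],(( 195.3,-593.7,231.3),down(y0)))
E
```

```text
[0.555, -0.3567, -0.029] [0.0, 0.0, 0.0] rows>=4.8
[0.5467, -0.3815, -0.0] [0.0, 0.0, 0.0] rows>=4.8
[0.388, -0.539, -0.0] [0.0, 0.0, 0.0] rows>=4.8
[0.2084, -0.6332, -0.0] [0.0, 0.0, -0.0738] rows>=4.8
[0.1866, -0.5659, 0.1333] [0.0, 0.0, -0.0694] rows>=4.4
```

{"api": "move_arm", "payload": {"deltas": [{"xyz": [0.1,-0.06,-0.005]},{"xyz": [0.555,-0.357,-0.029]},{"xyz": [0.555,-0.357,-0.029]},{"xyz": [0.555,-0.357,-0.029]},{"xyz": [0.555,-0.357,-0.029]}], "hand": 0.3}}

```text
validation failed for argument at $.de...
```

{"api": "move_arm", "payload": {"deltas": [{"xyz": [0.547,-0.382,0]},{"xyz": [0.547,-0.382,0]},{"xyz": [0.547,-0.382,0]},{"xyz": [0.547,-0.382,0]},{"xyz": [0.547,-0.382,0]}]}}

```text
validation failed for argument at $.de...
```

{"api": "move_arm", "payload": {"deltas": [{"xyz": [0.388,-0.539,0]},{"xyz": [0.388,-0.539,0]},{"xyz": [0.388,-0.539,0]},{"xyz": [0.388,-0.539,0]},{"xyz": [0.388,-0.539,0]}]}}

```text
validation failed for argument at $.de...
```

Perhaps dr is required in each row.

{"api": "move_arm", "payload": {"deltas": [{"xyz": [0.1,-0.06,-0.005],"dr": [0,0,0]},{"xyz": [0.555,-0.357,-0.029],"dr": [0,0,0]},{"xyz": [0.555,-0.357,-0.029],"dr": [0,0,0]},{"xyz": [0.555,-0.357,-0.029],"dr": [0,0,0]},{"xyz": [0.555,-0.357,-0.029],"dr": [0,0,0]}], "hand": 0.3}}

```text
clock: 0.57
tcp_pos: [321.3, -437.6, 239.9]
eef_rot: [-3.141, -0.001, 0.318]
ft_force: [0.9, 0.6, 0.3]
gripper_width: 59.8
grip_force: 0.0
```

{"api": "move_arm", "payload": {"deltas": [{"xyz": [0.547,-0.382,0],"dr": [0,0,0]},{"xyz": [0.547,-0.382,0],"dr": [0,0,0]},{"xyz": [0.547,-0.382,0],"dr": [0,0,0]},{"xyz": [0.547,-0.382,0],"dr": [0,0,0]},{"xyz": [0.547,-0.382,0],"dr": [0,0,0]}]}}

```text
clock: 0.98
tcp_pos: [441.9, -276.4, 240.0]
eef_rot: [-3.141, -0.001, 0.32]
ft_force: [0.4, 0.1, 0.1]
gripper_width: 59.8
grip_force: 0.0
```

{"api": "move_arm", "payload": {"deltas": [{"xyz": [0.388,-0.539,0],"dr": [0,0,0]},{"xyz": [0.388,-0.539,0],"dr": [0,0,0]},{"xyz": [0.388,-0.539,0],"dr": [0,0,0]},{"xyz": [0.388,-0.539,0],"dr": [0,0,0]},{"xyz": [0.388,-0.539,0],"dr": [0,0,0]}]}}

```text
clock: 1.4
tcp_pos: [500.8, -85.9, 240.0]
eef_rot: [-3.14, -0.001, 0.321]
ft_force: [0.5, -0.1, 0.5]
gripper_width: 59.9
grip_force: 0.0
```

{"api": "move_arm", "payload": {"deltas": [{"xyz": [0.208,-0.633,0],"dr": [0,0,-0.074]},{"xyz": [0.208,-0.633,0],"dr": [0,0,-0.074]},{"xyz": [0.208,-0.633,0],"dr": [0,0,-0.074]},{"xyz": [0.208,-0.633,0],"dr": [0,0,-0.074]},{"xyz": [0.208,-0.633,0],"dr": [0,0,-0.074]}]}}

```text
clock: 1.82
tcp_pos: [499.5, 113.9, 239.9]
eef_rot: [-3.14, -0.001, 0.553]
ft_force: [0.3, 0.3, 0.7]
gripper_width: 59.9
grip_force: 0.0
```

{"api": "move_arm", "payload": {"deltas": [{"xyz": [0.187,-0.566,0.133],"dr": [0,0,-0.069]},{"xyz": [0.187,-0.566,0.133],"dr": [0,0,-0.069]},{"xyz": [0.187,-0.566,0.133],"dr": [0,0,-0.069]},{"xyz": [0.187,-0.566,0.133],"dr": [0,0,-0.069]},{"xyz": [0.187,-0.566,0.133],"dr": [0,0,-0.069]}]}}

```text
clock: 2.23
tcp_pos: [455.9, 291.2, 199.1]
eef_rot: [-3.137, -0.001, 0.775]
ft_force: [0.1, 0.6, 0.7]
gripper_width: 59.8
grip_force: 0.0
```

Run:
```python
from h import *
s=env.state();print(s['qpos'].round(2),s['tcp_pos'],s['eef_rot'])
f=snap('wrist','w1')
# expected handle outline points in the image
import math
c=np.array([573.3,396.2,0]);R=Rn.from_euler('z',-.803).as_matrix()
for y in(-105,-160,-265): print(y,proj(f,c+R@[1.5,y,35+97+(-y-160)*math.tan(.262)])[0])
```

```text
[-0.51  0.63 -0.22  1.85  0.2   0.68 -1.65] [455.91483173 291.2225475  199.08913981] [-3.13701215e+00 -1.48472254e-03  7.75038383e-01]
-105 [327.47803792 141.89441206]
-160 [326.82904388 214.3025722 ]
-265 [325.59836043 351.60972421]
```

View pics/w1.png

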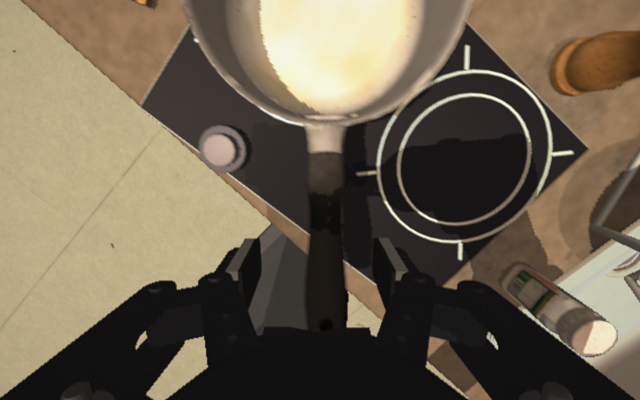

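The wrist view shows the handle along column ≈326 as predicted, between the fingers, with the free ring centred at ≈(464,157). Now I'll descend.

{"api": "move_arm", "payload": {"deltas": [{"xyz": [0,0,0.05],"dr": [0,0,0]},{"xyz": [0,0,0.15],"dr": [0,0,0]},{"xyz": [0,0,0.22],"dr": [0,0,0]},{"xyz": [0,0,0.22],"dr": [0,0,0]},{"xyz": [0,0,0.22],"dr": [0,0,0]}]}}

```text
clock: 2.7
tcp_pos: [458.6, 283.3, 133.5]
eef_rot: [-3.142, 0.003, 0.767]
ft_force: [0.0, 0.3, 0.0]
gripper_width: 59.4
grip_force: 0.0
```

Run:
```python
from h import *
w=cam('w1');print('ring from wrist',onplane(w,(464.5,156.5),35))
plan([((459,284,113),down(.768))])
```

```text
ring from wrist [589.77225331 199.18924167  35.        ]
[0.0027, -0.0006, 0.0683] [-0.0, 0.0008, -0.0004] rows>=0.5
```

{"api": "move_arm", "payload": {"deltas": [{"xyz": [0,0,0.035],"dr": [0,0,0]},{"xyz": [0,0,0.068],"dr": [0,0,0]},{"xyz": [0,0,0.068],"dr": [0,0,0]},{"xyz": [0,0,0.068],"dr": [0,0,0]}]}}

```text
clock: 3.03
tcp_pos: [459.0, 283.9, 113.6]
eef_rot: [3.142, 0.001, 0.767]
ft_force: [0.1, 0.3, 1.3]
gripper_width: 59.4
grip_force: 0.0
```

{"api": "move_arm", "payload": {"deltas": [{"xyz": [0,0,0],"dr": [0,0,0]},{"xyz": [0,0,0],"dr": [0,0,0]},{"xyz": [0,0,0],"dr": [0,0,0]},{"xyz": [0,0,0],"dr": [0,0,0]},{"xyz": [0,0,0],"dr": [0,0,0]}], "hand": 1, "grip_force": 30}}

```text
clock: 3.45
tcp_pos: [459.3, 284.1, 114.1]
eef_rot: [3.141, -0.001, 0.767]
ft_force: [-0.8, -0.7, 3.1]
gripper_width: 34.3
grip_force: 30.3
```

{"api": "move_arm", "payload": {"deltas": [{"xyz": [0,0,0],"dr": [0,0,0]},{"xyz": [0,0,0],"dr": [0,0,0]},{"xyz": [0,0,0],"dr": [0,0,0]}]}}

```text
clock: 3.7
tcp_pos: [459.1, 283.9, 113.9]
eef_rot: [3.141, 0.0, 0.767]
ft_force: [-1.2, -1.0, 4.3]
gripper_width: 34.3
grip_force: 30.4
```

Run:
```python
from h import *
s=env.state();print({k:np.round(s[k],2) for k in('tcp_pos','eef_rot','ft_force','wrist_torque')})
f=snap('top','t2');a=f['color'][105:305,185:450,::-1]
cv2.imwrite('pics/c3.png',cv2.resize(a,None,fx=3,fy=3,interpolation=cv2.INTER_CUBIC))
```

```text
{'tcp_pos': array([459.11, 283.93, 113.86]), 'eef_rot': array([3.14, 0.  , 0.77]), 'ft_force': array([-1.15, -1.02,  4.26]), 'wrist_torque': array([-0.32,  0.12,  0.  ])}
```

{"api": "move_arm", "payload": {"deltas": [{"xyz": [0,0,-0.0024],"dr": [0,0,0]},{"xyz": [0,0,-0.0024],"dr": [0,0,0]},{"xyz": [0,0,-0.0024],"dr": [0,0,0]}]}}

```text
clock: 4.0
tcp_pos: [459.4, 284.3, 114.3]
eef_rot: [3.141, -0.001, 0.767]
ft_force: [0.3, -0.3, 0.5]
gripper_width: 34.2
grip_force: 30.5
```

{"api": "move_arm", "payload": {"deltas": [{"xyz": [-0.005,0.006,0],"dr": [0,0,0]},{"xyz": [-0.015,0.018,0],"dr": [0,0,0]},{"xyz": [-0.03,0.036,0],"dr": [0,0,0]},{"xyz": [-0.045,0.053,0],"dr": [0,0,0]},{"xyz": [-0.055,0.064,0],"dr": [0,0,0]}]}}

```text
clock: 4.42
tcp_pos: [460.3, 257.9, 114.3]
eef_rot: [-3.142, 0.001, 0.767]
ft_force: [0.0, 2.8, -0.3]
gripper_width: 33.9
grip_force: 30.9
```

{"api": "move_arm", "payload": {"deltas": [{"xyz": [-0.022,0.025,0.0004],"dr": [0,0,0]},{"xyz": [-0.048,0.056,0.0004],"dr": [0,0,0]},{"xyz": [-0.075,0.087,0.0004],"dr": [0,0,0]},{"xyz": [-0.102,0.118,0.0004],"dr": [0,0,0]},{"xyz": [-0.129,0.149,0.0004],"dr": [0,0,0]}]}}

```text
clock: 4.83
tcp_pos: [463.7, 198.1, 114.3]
eef_rot: [3.141, 0.0, 0.766]
ft_force: [0.7, 4.2, -1.3]
gripper_width: 33.9
grip_force: 30.9
```

{"api": "move_arm", "payload": {"deltas": [{"xyz": [-0.027,0.031,0],"dr": [0,0,0]},{"xyz": [-0.054,0.062,0],"dr": [0,0,0]},{"xyz": [-0.081,0.093,0],"dr": [0,0,0]},{"xyz": [-0.108,0.124,0],"dr": [0,0,0]},{"xyz": [-0.129,0.149,0],"dr": [0,0,0]}]}}

```text
clock: 5.25
tcp_pos: [466.7, 138.8, 114.3]
eef_rot: [3.141, 0.001, 0.766]
ft_force: [0.1, 3.1, -0.2]
gripper_width: 34.1
grip_force: 30.9
```

{"api": "move_arm", "payload": {"deltas": [{"xyz": [-0.024,0.028,0.0003],"dr": [0,0,0]},{"xyz": [-0.048,0.056,0.0003],"dr": [0,0,0]},{"xyz": [-0.07,0.082,0.0003],"dr": [0,0,0]},{"xyz": [-0.088,0.102,0.0003],"dr": [0,0,0]},{"xyz": [-0.1,0.116,0.0003],"dr": [0,0,0]}]}}

```text
clock: 5.67
tcp_pos: [469.3, 93.5, 114.2]
eef_rot: [3.141, 0.001, 0.766]
ft_force: [-0.1, 3.5, -0.5]
gripper_width: 34.3
grip_force: 30.9
```

{"api": "move_arm", "payload": {"deltas": [{"xyz": [-0.012,0.014,0],"dr": [0,0,0]},{"xyz": [-0.022,0.026,0],"dr": [0,0,0]},{"xyz": [-0.029,0.034,0],"dr": [0,0,0]},{"xyz": [-0.029,0.034,0],"dr": [0,0,0]},{"xyz": [-0.029,0.034,0],"dr": [0,0,0]}]}}

```text
clock: 6.08
tcp_pos: [470.0, 80.7, 114.3]
eef_rot: [3.141, 0.001, 0.766]
ft_force: [0.4, 0.1, 2.3]
gripper_width: 34.2
grip_force: 30.9
```

Run:
```python
from h import *
s=env.state();print({k:np.round(s[k],2) for k in('tcp_pos','eef_rot','ft_force','wrist_torque')})
a=snap('top','t3')['color'][155:275,195:365,::-1]
b=snap('side','s3')['color'][180:350,255:425,::-1]
a=cv2.resize(a,None,fx=4,fy=4,interpolation=cv2.INTER_CUBIC)
cv2.imwrite('pics/c4.png',a)
cv2.imwrite('pics/c5.png',cv2.resize(b,None,fx=3.5,fy=3.5,interpolation=cv2.INTER_CUBIC))
```

```text
{'tcp_pos': array([470.05,  80.74, 114.26]), 'eef_rot': array([3.14, 0.  , 0.77]), 'ft_force': array([0.4 , 0.13, 2.34]), 'wrist_torque': array([0.17, 0.07, 0.15])}
```

View pics/c4.png

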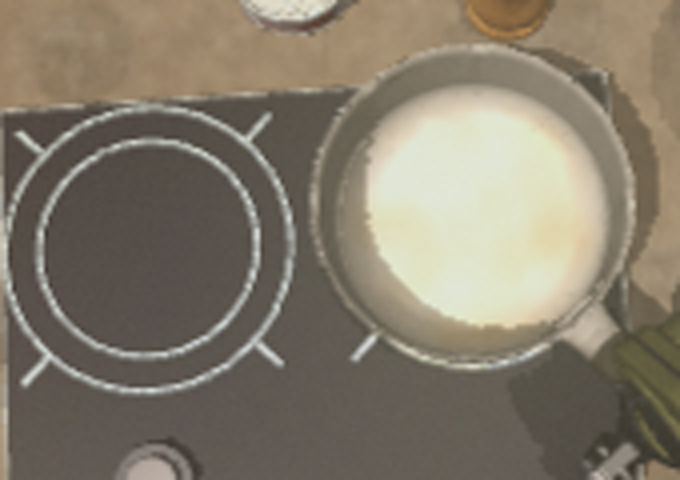

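View pics/c5.png

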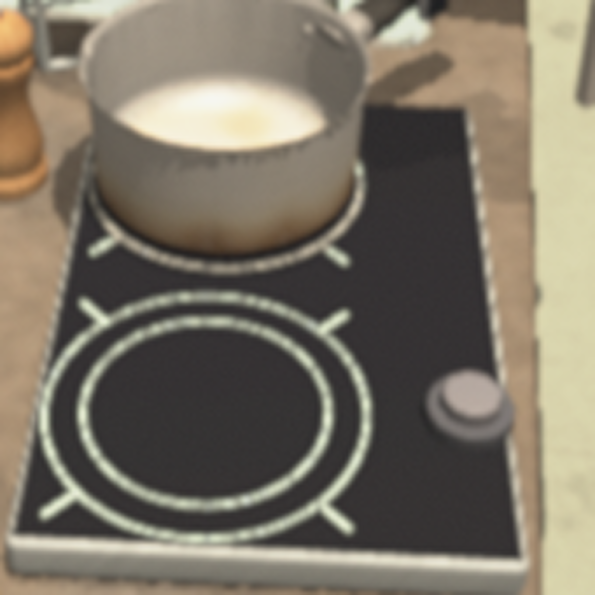

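```bash
cat > fit2.py <<'E'
from h import *
from scipy.optimize import least_squares
T,S=cam('t3'),cam('s3')
t=lambda *a:np.r_[(np.array(a[:2])+.5)/4-.5+195,(np.array(a[2:])+.5)/4-.5+155]
s=lambda *a:np.r_[(np.array(a[:2])+.5)/3.5-.5+255,(np.array(a[2:])+.5)/3.5-.5+180]
th=np.linspace(0,2*np.pi,721)
circ=lambda r:np.c_[r*np.cos(th),r*np.sin(th),0*th]
ext=lambda p:np.array([p[:,0].min(),p[:,0].max(),p[:,1].min(),p[:,1].max()])
T0,S0=cam('top0'),cam('side0')
t0=lambda *a:np.r_[(np.array(a[:2])+.5)/3-.5+185,(np.array(a[2:])+.5)/3-.5+105]
def one(p,z,rs): return np.concatenate([ext(proj(c,circ(r)+[p[0],p[1],z]))-m for c,r,m in rs])
rT=[(T,92,t(5,295,105,393)),(T,70,t(36,260,139,357))]
rS=[(S,92,s(39,373,291,544)),(S,70,s(78,333,315,511))]
fT=[(T0,92,t0(278,491,212,426)),(T0,70,t0(301,467,238,400))]
def go(n,z,rs):
    r=least_squares(one,[580,300],args=(z,rs));print(n,r.x.round(1),r.fun.round(1));return r.x
a=go('start top',35,rT);b=go('start side',35,rS);go('free top',35,fT)
go('pan top',134,[(T,95,t(311,635,43,368))])
r=least_squares(lambda p:ext(proj(S,circ(95)+[p[0],p[1],134]))[:2].tolist()-s(82,369,0,0)[:2],[580,200]);print('pan side',r.x)
q=proj(S,circ(92)+[584.3,193.5,35]);print('side free ring pred vs (272 bottom)',(ext(q)-[255,255,180,180]+.5)*3.5)
E
python3 fit2.py
```

```text
start top [565.3 402.1] [ 0.3 -0.8  0.7 -0.7  1.1 -0.6  0.5 -0.4]
start side [563.6 403.5] [ 1.5 -1.7  1.7 -1.   1.5 -1.3  2.  -1.2]
free top [585.  193.1] [ 0.1 -0.3  0.9 -0.6  0.9 -0.7  0.3 -0.5]
pan top [583.5 193. ] [ 0.1 -0.1  0.7 -0.7]
pan side [588.78584436 163.18900585]
side free ring pred vs (272 bottom) [ 90.35293216 359.763966    98.99936308 268.55180664]
```

Both views show the pan inside the free ring (rim centre ≈(473,205) in c4, ring visible evenly around the base in c5); the fit puts it within about 1.5 mm of the ring centre. I'll release it and go to the lid.

{"api": "move_arm", "payload": {"deltas": [{"xyz": [0,0,0],"dr": [0,0,0]},{"xyz": [0,0,0],"dr": [0,0,0]},{"xyz": [0,0,0],"dr": [0,0,0]},{"xyz": [0,0,0],"dr": [0,0,0]}], "hand": 0.2}}

```text
clock: 6.52
tcp_pos: [470.1, 81.2, 114.1]
eef_rot: [3.141, 0.001, 0.766]
ft_force: [-0.2, -1.4, -0.8]
gripper_width: 68.3
grip_force: 0.0
```

{"api": "move_arm", "payload": {"deltas": [{"xyz": [0,0,-0.05],"dr": [0,0,0]},{"xyz": [0,0,-0.15],"dr": [0,0,0]},{"xyz": [0,0,-0.28],"dr": [0,0,0]},{"xyz": [0,0,-0.4],"dr": [0,0,0]},{"xyz": [0,0,-0.45],"dr": [0,0,0]}]}}

```text
clock: 6.93
tcp_pos: [471.9, 82.1, 253.2]
eef_rot: [3.139, -0.005, 0.767]
ft_force: [-0.1, 0.4, -0.2]
gripper_width: 68.8
grip_force: 0.0
```

```bash
cat >> h.py <<'E'
def lidR(z):
    z=-np.array(z)/np.linalg.norm(z); y=np.cross(z,[0,0,1.]); y/=np.linalg.norm(y)
    if y[1]>0:y=-y
    return Rn.from_matrix(np.c_[np.cross(y,z),y,z])
E
python3 - <<'E'
from h import *
s=env.state();print(s['tcp_pos'],s['ft_force'],s['gripper_width'])
lz=np.array([-.430,-.255,.866]);o=np.array([713.1,-28.2,114.6]);Q=lidR(lz);print(Q.as_matrix().round(2))
plan([((560,10,260),down(.767)),(o+lz*120,Q)])
E
```

```text
[471.87787197  82.07901594 253.24134671] [-0.05799631  0.35238735 -0.15434688] 68.7892009423255
[[ 0.74  0.51  0.43]
 [ 0.44 -0.86  0.26]
 [ 0.5   0.   -0.87]]
[0.045, 0.3769, -0.0211] [0.001, -0.0017, -0.0001] rows>=2.7
[0.0844, 0.3999, 0.1383] [-0.0193, 0.1659, 0.0721] rows>=4.6
```

{"api": "move_arm", "payload": {"deltas": [{"xyz": [0.045,0.377,-0.02],"dr": [0,0,0]},{"xyz": [0.045,0.377,-0.02],"dr": [0,0,0]},{"xyz": [0.045,0.377,-0.02],"dr": [0,0,0]}]}}

```text
clock: 7.18
tcp_pos: [560.6, 6.7, 256.1]
eef_rot: [3.139, -0.001, 0.765]
ft_force: [1.3, -0.8, -1.1]
gripper_width: 68.6
grip_force: 0.0
```

{"api": "move_arm", "payload": {"deltas": [{"xyz": [0.017,0.08,0.028],"dr": [-0.004,0.033,0.014]},{"xyz": [0.034,0.16,0.055],"dr": [-0.008,0.066,0.029]},{"xyz": [0.051,0.24,0.083],"dr": [-0.012,0.1,0.043]},{"xyz": [0.068,0.32,0.11],"dr": [-0.015,0.133,0.058]},{"xyz": [0.084,0.4,0.138],"dr": [-0.019,0.166,0.072]}]}}

```text
clock: 7.6
tcp_pos: [661.0, -61.3, 214.4]
eef_rot: [3.141, -0.529, 0.532]
ft_force: [0.6, 0.3, -0.3]
gripper_width: 68.0
grip_force: 0.0
```

{"api": "move_arm", "payload": {"deltas": [{"xyz": [0,0,0],"dr": [0,0,0]},{"xyz": [0,0,0],"dr": [0,0,0]},{"xyz": [0,0,0],"dr": [0,0,0]}], "hand": 0.1}}

```text
clock: 7.85
tcp_pos: [659.6, -59.0, 213.7]
eef_rot: [-3.14, -0.523, 0.535]
ft_force: [0.1, -0.1, 0.9]
gripper_width: 77.0
grip_force: 0.0
```

Run:
```python
from h import *
s=env.state();print(s['qpos'].round(2),s['tcp_pos'],s['eef_rot'],s['gripper_width'])
lz=np.array([-.430,-.255,.866]);o=np.array([713.1,-28.2,114.6]);Q=lidR(lz)
plan([(o+lz*120,Q),(o+lz*31,Q)])
f=snap('wrist','w4')
print('knob pred',proj(f,[o+lz*46,o+lz*61]))
R=np.c_[np.cross([0,1,0],lz),[0,1,0],lz]
th=np.linspace(0,6.283,200);x=Q.as_matrix()
E=o+lz*11+98*(np.outer(np.cos(th),x[:,0])+np.outer(np.sin(th),x[:,1]));q=proj(f,E);print(q.min(0),q.max(0))
```

```text
[ 0.51  0.71 -0.55  1.88  0.09  0.21 -0.97] [659.55720421 -59.00776667 213.72123386] [-3.13958563 -0.52300595  0.53538954] 77.01549793435822
[0.0131, 0.0027, -0.0109] [-0.0007, 0.0002, 0.0] rows>=0.1
[-0.0, -0.0, 0.2966] [0.0, 0.0, 0.0] rows>=2.1
knob pred [[318.0584225  205.32722567]
 [318.11881342 211.14887028]]
[210.35054588  78.66007762] [425.80117612 288.37919959]
```

View pics/w4.png

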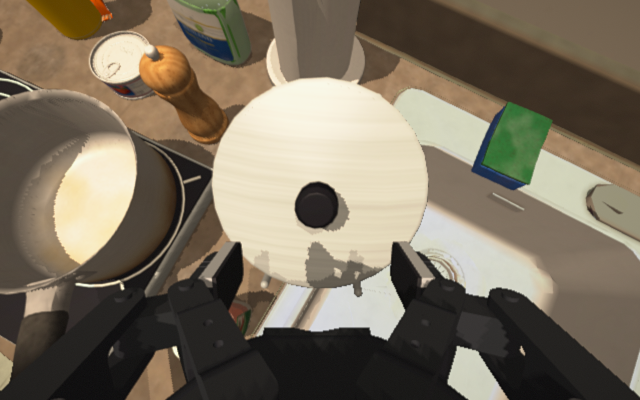

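The wrist view shows the lid spanning (213–428, 78–288) with the knob at (317,205), all within 2 px of prediction. I'll approach along its axis.

{"api": "move_arm", "payload": {"deltas": [{"xyz": [0.013,0.003,0.06],"dr": [0,0,0]},{"xyz": [0.013,0.003,0.13],"dr": [0,0,0]},{"xyz": [0.013,0.003,0.2],"dr": [0,0,0]},{"xyz": [0.013,0.003,0.25],"dr": [0,0,0]},{"xyz": [0.013,0.003,0.286],"dr": [0,0,0]}]}}

```text
clock: 8.32
tcp_pos: [700.6, -33.8, 141.0]
eef_rot: [-3.14, -0.524, 0.539]
ft_force: [-0.4, 0.9, 0.7]
gripper_width: 77.3
grip_force: 0.0
```

{"api": "move_arm", "payload": {"deltas": [{"xyz": [0,0,0],"dr": [0,0,0]},{"xyz": [0,0,0],"dr": [0,0,0]},{"xyz": [0,0,0],"dr": [0,0,0]}]}}

```text
clock: 8.57
tcp_pos: [700.3, -36.6, 142.4]
eef_rot: [3.142, -0.524, 0.536]
ft_force: [0.8, -0.2, 0.0]
gripper_width: 76.7
grip_force: 0.0
```

Run:
```python
from h import *
s=env.state();print(s['qpos'].round(2),s['tcp_pos'],s['eef_rot'],s['ft_force'])
lz=np.array([-.430,-.255,.866]);o=np.array([713.1,-28.2,114.6]);Q=lidR(lz)
plan([(o+lz*31,Q)])
```

```text
[ 0.4   0.84 -0.46  1.83  0.11  0.1  -0.99] [700.30953118 -36.63656705 142.38571578] [ 3.14151233 -0.52439499  0.53588469] [ 0.83653786 -0.1532571   0.03005383]
[-0.0021, -0.0024, 0.0024] [-0.0001, -0.0003, 0.0002] rows>=0.0
```

{"api": "move_arm", "payload": {"deltas": [{"xyz": [-0.001,-0.001,0.001],"dr": [0,0,0]},{"xyz": [-0.001,-0.001,0.001],"dr": [0,0,0]},{"xyz": [-0.001,-0.001,0.001],"dr": [0,0,0]},{"xyz": [-0.001,-0.001,0.001],"dr": [0,0,0]},{"xyz": [-0.001,-0.001,0.001],"dr": [0,0,0]}], "hand": 1, "grip_force": 70}}

```text
clock: 8.98
tcp_pos: [699.7, -36.7, 142.0]
eef_rot: [-3.141, -0.524, 0.535]
ft_force: [-3.6, -1.0, 5.9]
gripper_width: 31.7
grip_force: 68.6
```

{"api": "move_arm", "payload": {"deltas": [{"xyz": [0,0,0],"dr": [0,0,0]},{"xyz": [0,0,0],"dr": [0,0,0]},{"xyz": [0,0,0],"dr": [0,0,0]},{"xyz": [0,0,0],"dr": [0,0,0]}]}}

```text
clock: 9.32
tcp_pos: [699.7, -36.7, 142.0]
eef_rot: [-3.141, -0.524, 0.535]
ft_force: [-4.2, -0.6, 6.2]
gripper_width: 31.9
grip_force: 68.6
```

Run:
```python
from h import *
s=env.state();p=s['tcp_pos'];print(p,s['eef_rot'],s['ft_force'],s['gripper_width'])
Q=Rn.from_euler('xyz',s['eef_rot'])
plan([(p+[-3,-2,20],Q),(p+[-20,0,90],Q),(p+[-40,60,130],Q)])
```

```text
[699.65271035 -36.72940034 142.02094476] [-3.14126223 -0.52407493  0.53508455] [-4.20896666 -0.56471791  6.21065425] 31.921664180899853
[0.023, 0.0006, -0.0637] [0.0, 0.0, 0.0] rows>=0.5
[0.0775, -0.0347, -0.2247] [0.0, 0.0, 0.0] rows>=1.7
[0.1054, -0.2061, -0.093] [0.0, 0.0, 0.0] rows>=1.8
```

{"api": "move_arm", "payload": {"deltas": [{"xyz": [0.006,0,-0.016],"dr": [0,0,0]},{"xyz": [0.014,0,-0.038],"dr": [0,0,0]},{"xyz": [0.023,0,-0.064],"dr": [0,0,0]},{"xyz": [0.035,0,-0.1],"dr": [0,0,0]},{"xyz": [0.05,0,-0.14],"dr": [0,0,0]}]}}

```text
clock: 9.73
tcp_pos: [692.4, -40.6, 185.6]
eef_rot: [-3.14, -0.523, 0.535]
ft_force: [-0.3, -0.3, -1.5]
gripper_width: 31.7
grip_force: 69.6
```

{"api": "move_arm", "payload": {"deltas": [{"xyz": [0.02,0,-0.05],"dr": [0,0,0]},{"xyz": [0.045,0,-0.11],"dr": [0,0,0]},{"xyz": [0.07,0,-0.17],"dr": [0,0,0]},{"xyz": [0.085,0,-0.21],"dr": [0,0,0]},{"xyz": [0.09,0,-0.23],"dr": [0,0,0]}]}}

```text
clock: 10.15
tcp_pos: [684.4, -46.3, 261.9]
eef_rot: [3.139, -0.527, 0.537]
ft_force: [0.3, -0.1, -2.8]
gripper_width: 31.3
grip_force: 69.6
```

Run:
```python
from h import *
s=env.state();p=s['tcp_pos'];print(p,s['eef_rot'],s['ft_force'],s['gripper_width'],s['qpos'].round(2))
plan([((640,80,270),down(.535)),((584,193.3,250),down(.535))])
```

```text
[684.39679403 -46.30391524 261.87875271] [ 3.13893307 -0.52735843  0.53696506] [ 0.34115487 -0.145499   -2.78487587] 31.342567711167327 [ 0.48  0.66 -0.55  1.78  0.07  0.34 -0.99]
[0.0898, -0.4375, 0.0198] [0.0007, -0.1679, 0.0004] rows>=4.2
[0.032, -0.4201, 0.0667] [0.0, 0.0, 0.0] rows>=3.1
```

{"api": "move_arm", "payload": {"deltas": [{"xyz": [0.01,-0.06,0.0],"dr": [0,-0.024,0]},{"xyz": [0.03,-0.15,0.0],"dr": [0,-0.055,0]},{"xyz": [0.05,-0.24,0.01],"dr": [0,-0.09,0]},{"xyz": [0.07,-0.33,0.015],"dr": [0,-0.127,0]},{"xyz": [0.08,-0.39,0.02],"dr": [0,-0.155,0]}]}}

```text
clock: 10.57
tcp_pos: [644.0, 71.9, 267.4]
eef_rot: [-3.14, -0.036, 0.54]
ft_force: [1.3, 1.5, -2.6]
gripper_width: 31.7
grip_force: 69.8
```

Run:
```python
from h import *
s=env.state();print(s['tcp_pos'],s['eef_rot'],s['ft_force'])
plan([((584,193.3,240),down(.535))])
```

```text
[644.00465656  71.89339307 267.42576449] [-3.14038713 -0.03637224  0.5400045 ] [ 1.27201445  1.54090747 -2.59257448]
[0.0332, -0.4498, 0.0932] [-0.0004, -0.0116, 0.0016] rows>=3.3
```

{"api": "move_arm", "payload": {"deltas": [{"xyz": [0.008,-0.1,0.02],"dr": [0,-0.004,0]},{"xyz": [0.016,-0.22,0.045],"dr": [0,-0.008,0]},{"xyz": [0.024,-0.33,0.07],"dr": [0,-0.012,0]},{"xyz": [0.03,-0.41,0.085],"dr": [0,-0.012,0.001]},{"xyz": [0.033,-0.45,0.093],"dr": [0,-0.012,0.001]}]}}

```text
clock: 10.98
tcp_pos: [581.8, 193.6, 237.2]
eef_rot: [-3.137, 0.001, 0.539]
ft_force: [-0.1, 1.1, -1.8]
gripper_width: 31.6
grip_force: 69.8
```

{"api": "move_arm", "payload": {"deltas": [{"xyz": [0,0,0],"dr": [0,0,0]},{"xyz": [0,0,0],"dr": [0,0,0]},{"xyz": [0,0,0],"dr": [0,0,0]}]}}

```text
clock: 11.23
tcp_pos: [586.0, 185.5, 238.1]
eef_rot: [3.14, 0.0, 0.53]
ft_force: [0.6, 0.2, -2.4]
gripper_width: 31.8
grip_force: 69.9
```

Run:
```python
from h import *
s=env.state();print(s['tcp_pos'],s['eef_rot'],s['ft_force'])
plan([((584,193.3,175),down(.535))])
a=snap('top','t5')['color'][150:290,190:370,::-1]
b=snap('side','s5')['color'][110:310,240:400,::-1]
a=cv2.resize(a,(400,311),interpolation=cv2.INTER_CUBIC);b=cv2.resize(b,(400,500),interpolation=cv2.INTER_CUBIC)
m=np.zeros((500,800,3),np.uint8);m[:311,:400]=a;m[:,400:]=b
cv2.imwrite('pics/c6.png',m)
```

```text
[585.99476815 185.52637016 238.05835117] [3.14011174e+00 3.51280831e-04 5.29524124e-01] [ 0.56826691  0.23497    -2.37136039]
[0.0074, -0.026, 0.2102] [0.0005, 0.0001, -0.0017] rows>=1.5
```

View pics/c6.png

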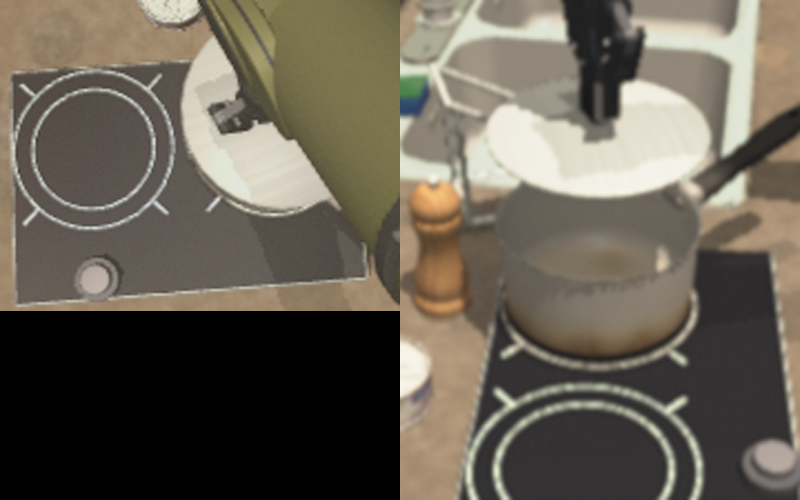

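Run:
```python
from h import *
from scipy.optimize import least_squares
T,S=cam('t5'),cam('s5');th=np.linspace(0,6.2832,721)
X=lambda p:(Rn.from_rotvec([p[2],p[3],0]).as_matrix()@np.c_[98*np.cos(th),98*np.sin(th),0*th+10].T).T+[p[0],p[1],238-31]
def f(p):
    a,b=proj(T,X(p)),proj(S,X(p))
    return [a[:,0].min()-(181.5/2.222-.5+190),a[:,1].max()-(212.5/2.222-.5+150),b[:,0].min()-(487.5/2.5-.5+240),b[:,0].max()-(711.5/2.5-.5+240),b[:,1].min()-(77.5/2.5-.5+110),b[:,1].max()-(195.5/2.5-.5+110)]
print(np.round(f([586,185.5,0,0]),1));r=least_squares(f,[586,185,0,0]);print(r.x.round(3),r.fun.round(1))
```

```text
[  -0.6   -0.7 -160.7 -159.8    1.1   -0.5]
[355.799 180.36    1.06   -4.525] [ -2.5  69.9 -24.8 -88.1 -12.6  32.5]
```

The side view shows the lid level over the pan, and the level-disc prediction matches within 1 px. I'll centre it and lower it.

{"api": "move_arm", "payload": {"deltas": [{"xyz": [0.003,-0.013,0.03],"dr": [0,0,0]},{"xyz": [0.0074,-0.026,0.08],"dr": [0,0,0]},{"xyz": [0.0074,-0.026,0.14],"dr": [0,0,0]},{"xyz": [0.0074,-0.026,0.19],"dr": [0,0,0]},{"xyz": [0.0074,-0.026,0.21],"dr": [0,0,0]}]}}

```text
clock: 11.75
tcp_pos: [581.3, 194.9, 172.0]
eef_rot: [-3.14, 0.005, 0.532]
ft_force: [-0.5, -0.4, -2.1]
gripper_width: 31.4
grip_force: 69.8
```

{"api": "move_arm", "payload": {"deltas": [{"xyz": [0,0,0],"dr": [0,0,0]},{"xyz": [0,0,0],"dr": [0,0,0]},{"xyz": [0,0,0],"dr": [0,0,0]}]}}

```text
clock: 12.0
tcp_pos: [583.4, 196.2, 175.6]
eef_rot: [-3.141, -0.001, 0.532]
ft_force: [0.3, 1.0, -2.0]
gripper_width: 31.8
grip_force: 69.9
```

{"api": "move_arm", "payload": {"deltas": [{"xyz": [-0.003,0.006,0.01],"dr": [0,0,0]},{"xyz": [-0.003,0.006,0.015],"dr": [0,0,0]},{"xyz": [-0.003,0.006,0.02],"dr": [0,0,0]},{"xyz": [-0.003,0.006,0.025],"dr": [0,0,0]},{"xyz": [-0.003,0.006,0.025],"dr": [0,0,0]}]}}

```text
clock: 12.42
tcp_pos: [582.4, 194.1, 167.0]
eef_rot: [-3.141, 0.001, 0.533]
ft_force: [0.1, 0.1, -2.4]
gripper_width: 31.9
grip_force: 69.9
```

{"api": "move_arm", "payload": {"deltas": [{"xyz": [0,0,0],"dr": [0,0,0]},{"xyz": [0,0,0],"dr": [0,0,0]},{"xyz": [0,0,0],"dr": [0,0,0]}]}}

```text
clock: 12.67
tcp_pos: [582.7, 194.2, 167.2]
eef_rot: [-3.141, 0.001, 0.533]
ft_force: [-0.1, -0.0, -2.9]
gripper_width: 31.7
grip_force: 69.9
```

{"api": "move_arm", "payload": {"deltas": [{"xyz": [0,0.004,0.006],"dr": [0,0,0]},{"xyz": [0,0.004,0.01],"dr": [0,0,0]},{"xyz": [0,0.004,0.014],"dr": [0,0,0]},{"xyz": [0,0.004,0.018],"dr": [0,0,0]},{"xyz": [0,0.004,0.022],"dr": [0,0,0]}]}}

```text
clock: 13.08
tcp_pos: [583.1, 193.0, 160.4]
eef_rot: [-3.141, 0.001, 0.533]
ft_force: [-0.3, -0.7, -0.0]
gripper_width: 31.8
grip_force: 69.9
```

{"api": "move_arm", "payload": {"deltas": [{"xyz": [0,0,0.002],"dr": [0,0,0]},{"xyz": [0,0,0.004],"dr": [0,0,0]},{"xyz": [0,0,0.006],"dr": [0,0,0]}]}}

```text
clock: 13.33
tcp_pos: [583.4, 192.9, 159.6]
eef_rot: [-3.141, 0.0, 0.532]
ft_force: [-1.4, -3.3, 6.8]
gripper_width: 31.8
grip_force: 70.0
```

{"api": "move_arm", "payload": {"deltas": [{"xyz": [0,0,-0.003],"dr": [0,0,0]},{"xyz": [0,0,-0.003],"dr": [0,0,0]}]}}

```text
clock: 13.5
tcp_pos: [583.3, 193.0, 160.2]
eef_rot: [-3.141, 0.0, 0.533]
ft_force: [-1.0, -1.4, 2.7]
gripper_width: 32.0
grip_force: 69.9
```

{"api": "move_arm", "payload": {"deltas": [{"xyz": [0,0,0],"dr": [0,0,0]},{"xyz": [0,0,0],"dr": [0,0,0]},{"xyz": [0,0,0],"dr": [0,0,0]},{"xyz": [0,0,0],"dr": [0,0,0]},{"xyz": [0,0,0],"dr": [0,0,0]}], "hand": 0.2}}

```text
clock: 13.92
tcp_pos: [583.2, 193.2, 159.5]
eef_rot: [-3.141, 0.001, 0.533]
ft_force: [-0.3, 0.3, 0.5]
gripper_width: 68.1
grip_force: 0.0
```

{"api": "move_arm", "payload": {"deltas": [{"xyz": [0,0,-0.03],"dr": [0,0,0]},{"xyz": [0,0,-0.1],"dr": [0,0,0]},{"xyz": [0,0,-0.2],"dr": [0,0,0]},{"xyz": [0,0,-0.3],"dr": [0,0,0]},{"xyz": [0,0,-0.35],"dr": [0,0,0]}]}}

```text
clock: 14.33
tcp_pos: [585.0, 193.8, 269.1]
eef_rot: [-3.141, -0.005, 0.532]
ft_force: [0.8, 0.5, 0.7]
gripper_width: 68.2
grip_force: 0.0
```

Run:
```python
from h import *
s=env.state();print(s['tcp_pos'],s['eef_rot'],s['ft_force'])
plan([((500,300,230),down(.533)),((415.2,388.5,140),down(.533)),((415.2,388.5,80),down(.533))])
a=snap('top','t7')['color'][150:290,190:370,::-1]
b=snap('side','s7')['color'][140:320,250:410,::-1]
a=cv2.resize(a,(400,311),interpolation=cv2.INTER_CUBIC);b=cv2.resize(b,(400,450),interpolation=cv2.INTER_CUBIC)
m=np.zeros((450,800,3),np.uint8);m[:311,:400]=a;m[:,400:]=b
cv2.imwrite('pics/c7.png',m)
```

```text
[584.95232102 193.79525266 269.09760739] [-3.14141949 -0.00509975  0.53248752] [0.80526768 0.45422382 0.65199014]
[-0.0649, -0.4487, 0.1301] [-0.0001, -0.0016, -0.0002] rows>=3.4
[-0.0936, -0.3977, 0.3] [0.0, 0.0, 0.0] rows>=3.6
[0.0, -0.0, 0.2] [0.0, 0.0, 0.0] rows>=1.4
```

View pics/c7.png

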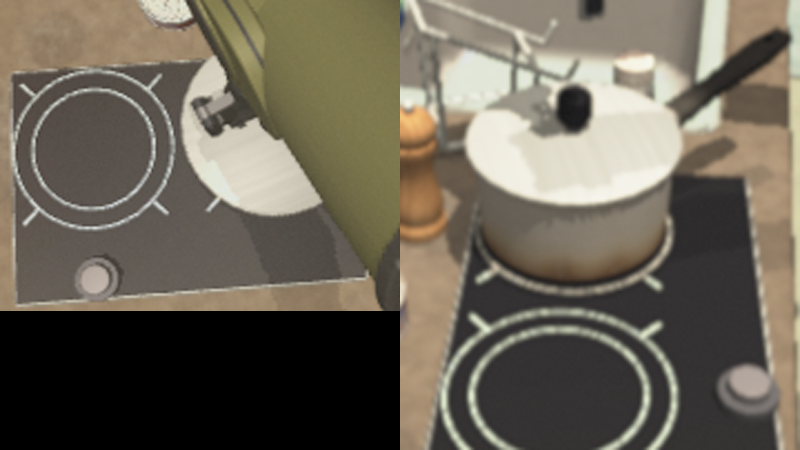

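The lid sits flat and closed on the pan in the side view; the key top is at ≈(96,278) in the top panel, as before. Now I'll press the key.

{"api": "move_arm", "payload": {"deltas": [{"xyz": [-0.065,-0.449,0.13],"dr": [0,0,0]},{"xyz": [-0.065,-0.449,0.13],"dr": [0,0,0]},{"xyz": [-0.065,-0.449,0.13],"dr": [0,0,0]},{"xyz": [-0.065,-0.449,0.13],"dr": [0,0,0]}], "hand": 1}}

```text
clock: 14.77
tcp_pos: [491.9, 304.4, 223.9]
eef_rot: [-3.136, 0.005, 0.54]
ft_force: [-0.5, 1.0, 0.1]
gripper_width: 20.1
grip_force: 0.0
```

{"api": "move_arm", "payload": {"deltas": [{"xyz": [-0.094,-0.398,0.3],"dr": [0,0,0]},{"xyz": [-0.094,-0.398,0.3],"dr": [0,0,0]},{"xyz": [-0.094,-0.398,0.3],"dr": [0,0,0]},{"xyz": [-0.094,-0.398,0.3],"dr": [0,0,0]},{"xyz": [-0.094,-0.398,0.3],"dr": [0,0,0]}]}}

```text
clock: 15.18
tcp_pos: [405.3, 391.3, 132.2]
eef_rot: [-3.138, 0.009, 0.543]
ft_force: [-0.2, -0.8, 0.5]
gripper_width: 0.0
grip_force: 0.0
```

{"api": "move_arm", "payload": {"deltas": [{"xyz": [0,0,0],"dr": [0,0,0]},{"xyz": [0,0,0],"dr": [0,0,0]},{"xyz": [0,0,0],"dr": [0,0,0]}]}}

```text
clock: 15.43
tcp_pos: [414.6, 386.6, 136.4]
eef_rot: [3.141, -0.0, 0.53]
ft_force: [-0.4, 1.1, -0.2]
gripper_width: 0.2
grip_force: 0.0
```

Run:
```python
from h import *
s=env.state();print(s['tcp_pos'],s['eef_rot'],s['gripper_width'])
plan([((415.3,388.3,68),down(.533))])
```

```text
[414.63986391 386.56178835 136.37909212] [ 3.14145001e+00 -2.02525396e-04  5.30175145e-01] 0.23132606772389125
[0.0048, -0.0039, 0.2279] [0.0, -0.0001, -0.0009] rows>=1.6
```

{"api": "move_arm", "payload": {"deltas": [{"xyz": [0.005,-0.004,0.06],"dr": [0,0,0]},{"xyz": [0.005,-0.004,0.13],"dr": [0,0,0]},{"xyz": [0.005,-0.004,0.19],"dr": [0,0,0]},{"xyz": [0.005,-0.004,0.22],"dr": [0,0,0]},{"xyz": [0.005,-0.004,0.22],"dr": [0,0,0]}]}}

```text
clock: 15.85
tcp_pos: [414.0, 387.8, 68.7]
eef_rot: [3.141, 0.003, 0.531]
ft_force: [0.3, 0.6, 0.6]
gripper_width: 0.0
grip_force: 0.0
```

{"api": "move_arm", "payload": {"deltas": [{"xyz": [0,0,0.01],"dr": [0,0,0]},{"xyz": [0,0,0.02],"dr": [0,0,0]},{"xyz": [0,0,0.03],"dr": [0,0,0]},{"xyz": [0,0,0.04],"dr": [0,0,0]},{"xyz": [0,0,0.04],"dr": [0,0,0]}]}}

```text
clock: 16.27
tcp_pos: [413.6, 389.5, 57.9]
eef_rot: [-3.141, 0.001, 0.533]
ft_force: [-0.4, 1.0, -0.1]
gripper_width: -0.0
grip_force: 0.0
```

{"api": "move_arm", "payload": {"deltas": [{"xyz": [0.002,0,0.007],"dr": [0,0,0]},{"xyz": [0.002,0,0.013],"dr": [0,0,0]},{"xyz": [0.002,0,0.019],"dr": [0,0,0]},{"xyz": [0.002,0,0.022],"dr": [0,0,0]},{"xyz": [0.002,0,0.022],"dr": [0,0,0]}]}}

```text
clock: 16.68
tcp_pos: [414.2, 390.0, 51.4]
eef_rot: [-3.141, 0.001, 0.533]
ft_force: [-1.0, -0.9, 3.5]
gripper_width: 0.1
grip_force: 1.8
```

{"api": "move_arm", "payload": {"deltas": [{"xyz": [0,0,0.004],"dr": [0,0,0]},{"xyz": [0,0,0.004],"dr": [0,0,0]},{"xyz": [0,0,0.004],"dr": [0,0,0]}]}}

```text
clock: 16.93
tcp_pos: [414.2, 390.0, 51.0]
eef_rot: [-3.141, 0.0, 0.533]
ft_force: [-1.5, -2.2, 9.5]
gripper_width: -0.0
grip_force: 4.9
```

The force rose to 9.5 N at z = 51 mm, so the key is on its stop. I'll retract and check.

{"api": "move_arm", "payload": {"deltas": [{"xyz": [0,0,-0.03],"dr": [0,0,0]},{"xyz": [0,0,-0.1],"dr": [0,0,0]},{"xyz": [0,0,-0.22],"dr": [0,0,0]},{"xyz": [0,0,-0.34],"dr": [0,0,0]},{"xyz": [0,0,-0.45],"dr": [0,0,0]}]}}

```text
clock: 17.35
tcp_pos: [414.2, 389.7, 187.0]
eef_rot: [-3.141, 0.001, 0.533]
ft_force: [0.1, 0.5, 0.3]
gripper_width: 0.1
grip_force: 0.0
```

{"api": "move_arm", "payload": {"deltas": [{"xyz": [0,0,0],"dr": [0,0,0]},{"xyz": [0,0,0],"dr": [0,0,0]},{"xyz": [0,0,0],"dr": [0,0,0]},{"xyz": [0,0,0],"dr": [0,0,0]},{"xyz": [0,0,0],"dr": [0,0,0]}]}}

```text
clock: 17.77
tcp_pos: [413.6, 389.1, 183.7]
eef_rot: [-3.142, 0.004, 0.533]
ft_force: [0.2, 0.2, -0.7]
gripper_width: -0.1
grip_force: 0.0
```

Run:
```python
from h import *
s=env.state();print(s['tcp_pos'],s['ft_force'])
a=snap('top','t8')['color'][130:290,190:430,::-1]
cv2.imwrite('pics/c8.png',cv2.resize(a,None,fx=3.3,fy=3.3,interpolation=cv2.INTER_CUBIC))
```

```text
[413.63821866 389.09095578 183.74925224] [ 0.18583269  0.19855828 -0.67384349]
```

View pics/c8.png

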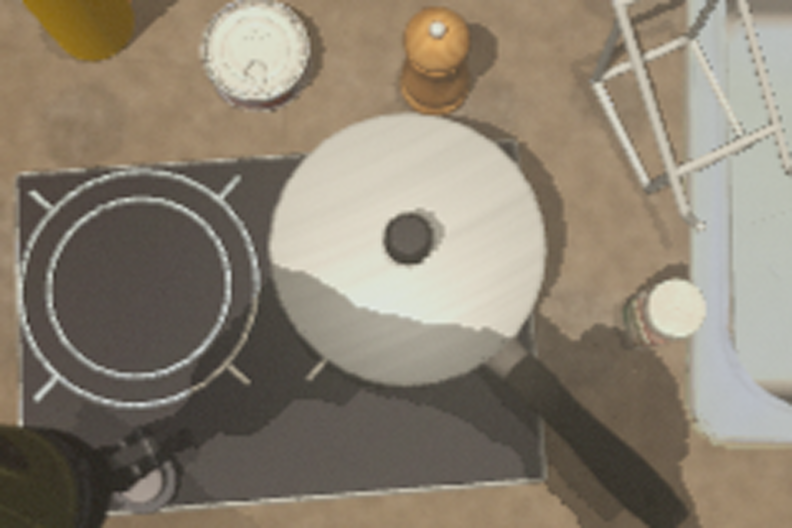

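The lid (269–547, 113–386) sits flat and concentric on the pan over the free ring. The mill and jar have not moved, and the arm is clear. Handing in.

```bash
python3 -c "
from h import *
print(onplane(cam('t8'),(408/3.3-.5+190,249.5/3.3-.5+130),137)); print(env.job_done())"
```

```text
[583.60183733 192.59319487 137.        ]
the job is handed in; nothing more can be done
None
```

The job is handed in at about 18 s on the clock: the pan is on the free ring (about 1.5 mm off centre by my camera fit), the lid sits flat and closed on it, and the off key was then pressed to its stop; nothing else appears to have moved.

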